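Hook up the microscope stage's return spring with a spring puller

ROBOT

A 6-joint arm with a two-finger parallel gripper is mounted at the origin on the work surface. World frame = base frame: x ahead of the robot, y to its left, z up, the work surface at z = 0. Lengths are in m, angles in degrees, forces in N, time in s.
With the tool pointing down it reaches from about 0.3 to 0.775 m from the base axis. Payload 14.6 kg.
Tool frame: the origin (TCP) lies at the very end of the fingers, on their centre line; the grasp point (between the pads) lies 19 mm behind it; z points along the fingers, y is the line along which they close (so a half turn about z gives the same grasp; the last joint's range is limited). The gripper opens to 94 mm and grips with 3 to 60 N. Pads are 16 mm wide; open, the fingers measure 119 mm over their backs; the gripper's body (75 mm by 177 mm) begins 78 mm behind the grasp point.
Start: joints at [70.153, 17.183, 87.147, -0, 75.671, -3.816], TCP at [0.152, 0.529, 0.175] pointing down, gripper open.
Joint ranges: [-173.82, 173.82], [-45.26, 126.66], [13.44, 144.39], [-59.66, 239.66], [0, 175.72], [-146.38, 146.38]. Speed limits (degrees/s): [127.2, 127.2, 147.25, 180, 180, 180].

INTERFACE

Orientations are given as [roll, pitch, yaw] about the fixed x, y, z axes, in that order (R = Rz(yaw) Ry(pitch) Rx(roll)).
In Python, from plant import robot, fingers, planner, imaging gives the robot as it stands. Calls block until the motion is done:
- robot.move_ptp(position, orientation): joint-space move of the TCP to a pose.
- robot.line_to(position, ori=None, rate=0.15, max_force=None): straight line of the TCP; ori=None keeps the orientation; rate is the mean speed in m/s. With max_force (N) it stops when the force on the tool has changed by that much, and returns True; else False.
- robot.set_joints(angles): joint-space move.
- fingers.set_gripper(opening, force=None): finger opening in m; force is the grip in N (None keeps the last); returns when the fingers have stopped.
- robot.wait(seconds).
- planner.ik(position, orientation): joint angles nearest the present ones, or None.
- robot.observe(): the state.
- imaging.snapshot(name): name is "scene" or "top" or "wrist"; returns a dict with "frame" (420x560x3 uint8, red, green, blue), "depth" (420x560 float32, m along the optical axis (not along the pixel's ray), 0 where there is no reading), "fx", "fy", "cx", "cy" (pixels), "rvec" (rotation vector, rad) and "tvec" (3), from world to camera coordinates, as OpenCV has them. Camera axes: x right, y down, z forward; pixel columns grow to the right and rows downward; lengths in m; the calibration is good to about 2 mm. A picture is of the moment at which its call begins.
A pose or a line that the arm cannot do raises robot.MotionError and nothing moves.
- robot.close_job(): hands the job in; it is judged then, once.
The state is a dict: "time_s": time; "joint_positions": joint angles; "qd": joint speeds; "effort": joint torques, N m; "tool_pos": TCP position; "tool_rot": TCP orientation; "wrist_force": force on the tool from outside, world axes, zero at the start; "moment": the same for the moment, N m; "gripper_width": finger opening in m; "gripper_force": force on a finger pad.
Only numpy, scipy, OpenCV 4.12 (cv2) and the standard library are available. Lean on these libraries where they do the work, as an engineer would, in place of code of your own. Each camera call takes 0.05 s, during which the arm holds its last target. There are 200 camera calls.

TASK

The microscope's stage-return plate is being put back together: with the spring puller from its rest, stretch the loose spring and hang its open hook on the anchor post, so that the stretched spring holds by itself. Keep your fingers off the spring, do not let it snap back, and leave the other things on the bench where they are. Then lay the puller back in its rest and let go.

Things in the scene. Friction and masses are not known exactly. Their poses are not given: they have to be found in the camera images.
- plate: Aluminium base plate, 290 x 150 x 12 mm, fixed to the bench, with a 12 mm wide steel strip along each long edge (top at z 18). Origin: centre of its underside; x along its length, z up. At x = -105, y = 0 a white block (40 x 44 mm, top at z 34) carries the spring's pivot pin (up to z 54). The anchor post stands near the +x end on the centre line y = 0.
- post_range (a point): Middle of the stretch of centre line where the anchor post can be clamped, at wire height (45 mm). The post is within 12.5 mm of it along plate x (178 to 203 mm from the pivot), on the centre line, and is NOT measured: find it by touch or sight. Fixed plain steel pin, 12 mm diameter, domed top at z 55, on a dark block 30 (x) x 36 (y) mm, top at z 26. Nothing stands beyond it on the line.
- pivot (a point): Vertical axis about which the spring swings, at the height of the spring's wire (45 mm above the bench). Axes as those of the plate.
- spring: The whole extension spring (coils 21 mm in diameter, eye, hook). It lies level, 45 mm above the bench; it can only swing about the pivot and stretch, not rise or dip. Origin on the pivot axis; x along the spring. It starts relaxed, swung from the plate's x toward its +y by 0.25 to 0.6 rad, and stays where it is left. From 0.2 rad on the hook passes clear of the post.
- eye (a point): Centre of the eye near the spring's free end; x along the spring away from the pivot, z up. A level ring of 6 mm round wire, 18 mm inside and 30 mm outside diameter, 106 mm from the pivot when relaxed. The puller's pin goes down into it.
- hook (a point): Centre of the open hook's bend, 45 mm beyond the eye, same axes and plane. 6 mm wire: a shank at y = +11 mm (wire centre) comes from the eye, a half circle (8 mm inner radius) rounds the far side to y = -11 and ends in a short lip, its tip at x = -6. The mouth opens to -y, 24 mm wide between lip tip and eye. Hung, the post's axis is at about x = +2, y = 0 here.
- stretch (a joint): Stretch, m: 0 relaxed to 0.085 at its stop; pull 2 N plus 120 N/m. Hung on the post it reads 0.025 to 0.050, by where the post is (post distance from the pivot less 0.153). To let the post in through the mouth stretch 14 to 26 mm (best 20) more than that, clear on the +y side, then swing toward -y until the shank meets the post, and ease back until the post has the load.
- puller: Spring puller, 0.11 to 0.22 kg: straight black handle (x 30 to 152, y 22 wide, z 45 to 71 mm); from its front an 8 mm round steel rod runs forward and bends down into a vertical pin, 8 mm in diameter, straight from its round end up to 51 mm. Origin: lower end of the pin, on its axis; x from the pin toward the handle's butt, z up. It may tilt a little in the grip under load.
- puller_grip (a point): Point for gripping the puller across its handle (along its y), at x = 90, z = 58 mm of the puller; near its centre of mass. Axes as those of the puller.
- rest: Fixed grey rest for the puller: foot 130 x 70 x 12 mm, two supports 10 mm thick at x = -45 and +45 mm, each with a notch open upward, 34 mm wide, floor 75 and cheeks 86 mm above the bench. The puller lies in the notches along the rest's x with its pin hanging free beyond the -x end. Origin: centre of the underside.
- rest_top (a point): Where puller_grip is when the puller lies in its rest: midway between the supports, 88 mm above the bench. Axes as those of the rest.
- dish: Bystander: small clear dish, 48 mm across, 13 mm high, standing on the plate's -y side; origin at its underside.
- cover: Bystander: the plate's white plastic cover, a shallow shell 200 x 100 x 40 mm, left of the plate; origin under its centre.
- bottle: Bystander: white bottle, 64 mm across, 150 mm high; origin at its underside.
- jar: Bystander: amber jar, 56 mm across, 70 mm high; origin at its underside.
There are look-alikes about, which are no part of the job. Leave any green or turquoise look-alike of the rest alone.

How it is judged:
By the outcome, as a careful person would: the job done as asked, in the order asked, and still so for the second after the job is handed in, with the robot touching nothing.
It also fails if it takes over 58 s, if anything falls off the work surface, if the arm or the gripper's body presses on something with over 40 N, if the wrist force passes 120 N, or if a joint passes its speed limit or range.

## Working session

There is one attempt and no reset: what is moved stays moved. The work goes in short steps, each a Python script; the robot and the scene stay as the last script left them, time stands still between calls to the robot, and variables do not carry over. Pictures are saved under pics/ and viewed, at most 10 in all, crops included, and the job is handed in when it is done.

```bash
ls; mkdir -p pics; cat > h.py <<'E'
import numpy as np, cv2, pickle
from plant import robot, fingers, planner, imaging
def snap(n,f):
    s=imaging.snapshot(n); pickle.dump(s,open(f'pics/{f}.pkl','wb')); cv2.imwrite(f'pics/{f}.png',s["frame"][:,:,::-1]); return s
def ld(f): return pickle.load(open(f'pics/{f}.pkl','rb'))
def cam(s):
    R=cv2.Rodrigues(np.array(s["rvec"],float))[0]; t=np.array(s["tvec"],float).ravel(); return R,t
def ray(s,u,v,z):
    R,t=cam(s); c=-R.T@t; d=R.T@np.array([(u-s["cx"])/s["fx"],(v-s["cy"])/s["fy"],1.]); return c+d*(z-c[2])/d[2]
def cloud(s):
    R,t=cam(s); d=s["depth"]; v,u=np.mgrid[:d.shape[0],:d.shape[1]]
    P=np.stack([(u-s["cx"])/s["fx"]*d,(v-s["cy"])/s["fy"]*d,d],-1); return (P-t)@R
E
python3 - <<'E'
from h import *
a=snap("scene","s0");b=snap("top","t0")
for s in(a,b):
    R,t=cam(s);print(-R.T@t,R[2],s["fx"])
print(robot.observe())
E
```

```text
pics
[0.8411355  0.58834344 0.73316306] [-0.37519934 -0.64074938 -0.66982511] 411.2945183085124
[ 0.3578979  -0.04688724  1.12776068] [ 0.11693725  0.01951717 -0.99294751] 437.34106678408676
{'time_s': 0.1, 'joint_positions': array([ 7.01528832e+01,  1.72118551e+01,  8.71765582e+01, -3.44543904e-04,
        7.56704883e+01, -3.81444045e+00]), 'qd': array([-0.04492554, -0.18788172, -0.074585  , -0.06694573,  0.10349186,
        0.04878822]), 'effort': array([ 2.11102400e-03, -5.32650197e+01, -3.53278148e+01,  7.08786445e-02,
        2.35961471e-02, -6.66347387e-05]), 'tool_pos': array([0.15180227, 0.52835834, 0.1742501 ]), 'tool_rot': array([-1.79941207e+02, -3.58545809e-03,  1.63967407e+02]), 'wrist_force': array([-0.15550228,  0.29816477, -0.66760564]), 'moment': array([-0.00801026, -0.03484972,  0.01314013]), 'gripper_force': 0.0, 'gripper_width': 0.09427090511860461}
```

View pics/t0.png

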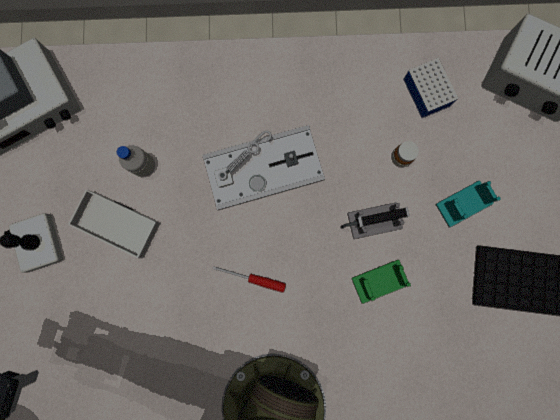

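View pics/s0.png

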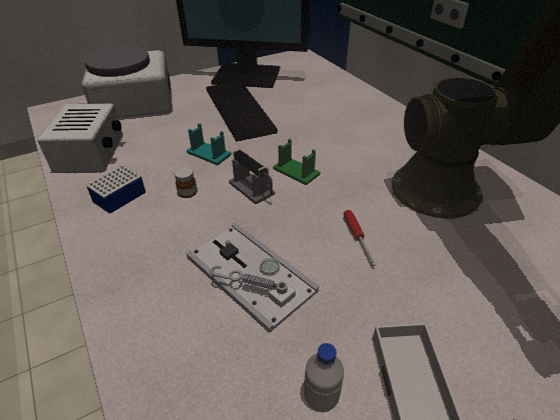

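The top view shows the plate at about (264,167), the pivot at (222,176), the eye at about (255,150), the hook at about (265,137) and the post at (291,158). The grey rest with the puller is at (377,220), with its pin end at (343,228). I'll compute rough positions and take upscaled crops.

```bash
python3 - <<'E'
from h import *
s=ld("t0"); f=lambda u,v,z:np.round(ray(s,u,v,z),4)
for n,u,v,z in [("c1",204,158,.012),("c2",310,127,.012),("c3",325,179,.012),("c4",218,208,.012),("pivot",222,176,.054),("post",291,158,.055),("eye",255,150,.045),("hook",265,137,.045),("hL",362,219,.1),("hR",407,211,.1),("pin",343,229,.08)]: print(n,f(u,v,z))
P=cloud(s); fr=s["frame"].astype(int)
roi=np.zeros(fr.shape[:2],bool); roi[195:245,335:415]=1
m=roi&(P[...,2]>.09)&(P[...,2]<.12)
q=P[m]; print(len(q),q.mean(0)); r=cv2.minAreaRect((q[:,:2]*1000).astype(np.float32));print(r)
a=cv2.resize(s["frame"][110:250,195:420],None,fx=3.5,fy=3.5,interpolation=cv2.INTER_CUBIC); cv2.imwrite("pics/crop.png",a[:,:,::-1])
# view-based start for wrist
E
```

```text
c1 [0.6298 0.1667 0.012 ]
c2 [ 0.7042 -0.1129  0.012 ]
c3 [ 0.5647 -0.1469  0.012 ]
c4 [0.4971 0.1312 0.012 ]
pivot [0.5722 0.1137 0.054 ]
post [ 0.6126 -0.0602  0.055 ]
eye [0.6385 0.0304 0.045 ]
hook [0.6715 0.0042 0.045 ]
hL [ 0.4505 -0.2221  0.1   ]
hR [ 0.4664 -0.3283  0.1   ]
pin [ 0.4295 -0.1791  0.08  ]
526 [ 0.45368624 -0.2670515   0.09961232]
((447.4964904785156, -259.892822265625), (32.797977447509766, 146.44171142578125), 10.567493438720703)
```

View pics/crop.png

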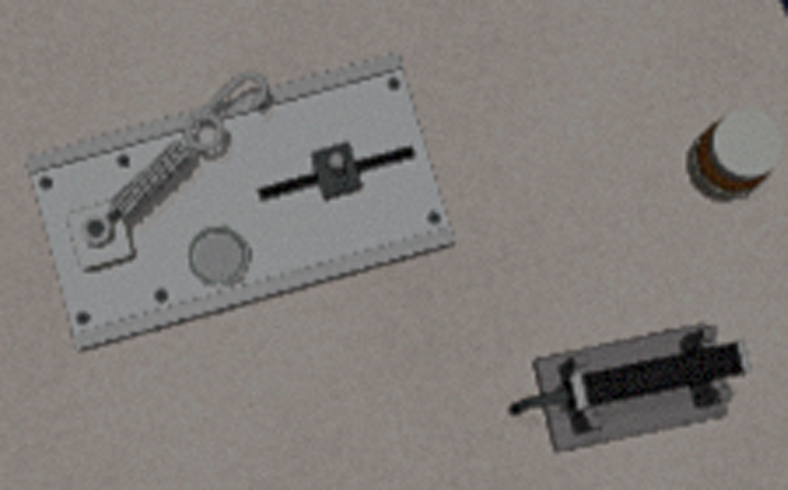

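```bash
python3 - <<'E'
from h import *
robot.move_ptp([.56,0.01,.33],[180,0,104]); a=snap("wrist","w1")
robot.move_ptp([.456,-.27,.27],[180,0,102]); b=snap("wrist","w2")
for s in(a,b):
    R,t=cam(s);print(-R.T@t,R[2],s["fx"])
print(robot.observe()["time_s"],robot.observe()["joint_positions"])
cv2.imwrite("pics/w12.png",np.hstack([a["frame"],b["frame"]])[:,:,::-1][:, :, :])
E
```

```text
[0.54315023 0.07839199 0.53963424] [ 0.05979012 -0.23602089 -0.96990684] 311.3713702851323
[ 0.44206451 -0.20099179  0.48008749] [ 0.05224014 -0.23816011 -0.96981995] 311.3713702851323
3.775 [-3.44717374e+01  1.14365426e+01  8.17039950e+01  8.26741407e-03
  8.68316560e+01 -4.65549609e+01]
```

View pics/w1.png

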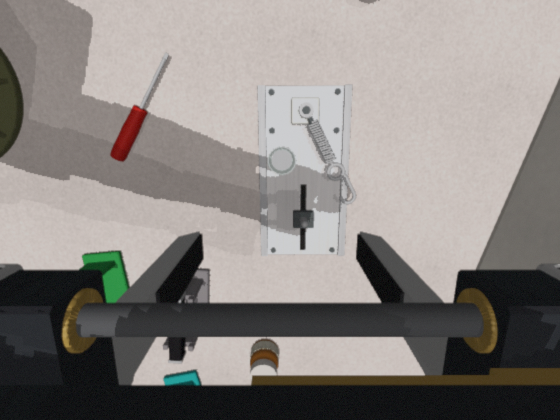

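View pics/w2.png

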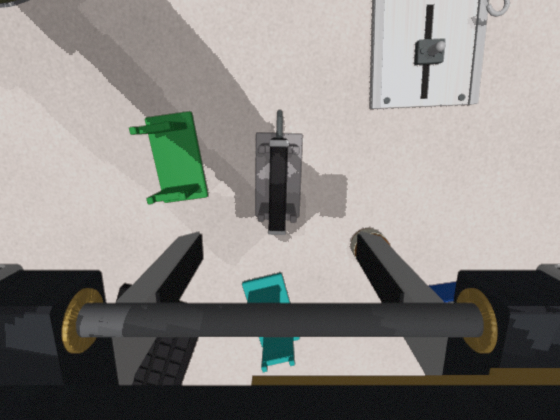

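w1 shows the pivot at (306,110), the eye at (334,171), the hook at about (347,193) and the post at about (303,214). w2 shows the handle from (279,142) to (277,230), with the rod end at (279,113).

```bash
python3 - <<'E'
from h import *
s=ld("w2"); g=s["frame"].max(2); m=np.zeros(g.shape,np.uint8); m[125:236,255:305]=g[125:236,255:305]<32
n,l,st,c=cv2.connectedComponentsWithStats(m); k=1+st[1:,4].argmax(); v,u=np.where(l==k)
pts=np.array([ray(s,a,b,.101)[:2] for a,b in zip(u,v)]); r=cv2.minAreaRect((pts*1000).astype(np.float32)); print("handle",st[k],r)
for w in (140,150,160,180,200,215,228):
    uu=u[v==w]; print(w,uu.min(),uu.max(),np.round(ray(s,uu.mean(),w,.101),4)) if len(uu) else 0
for n,u,v,z in [("front",279,141,.101),("butt",277,231,.101),("pinTop",280,112,.088),("post",429,46,.055)]: print(n,np.round(ray(s,u,v,z),4))
def foot(s,box):
    pass
print("foot",[np.round(ray(s,u,v,.012)[:2],4) for u,v in[(256,133),(302,133),(300,221),(256,221)]])
s=ld("w1")
for n,u,v,z in [("c",261,85,.018),("c",350,85,.018),("c",260,255,.018),("c",346,255,.018),("pivot",306,110,.054),("eye",334,171,.045),("hook",347,193,.045),("post",303,214,.055)]: print(n,np.round(ray(s,u,v,z),4))
a=cv2.resize(s["frame"][75:265,250:365],None,fx=3.15,fy=3.15,interpolation=cv2.INTER_CUBIC)
b=cv2.resize(ld("w2")["frame"][100:245,240:320],None,fx=4.1,fy=4.1,interpolation=cv2.INTER_CUBIC)
h=max(a.shape[0],b.shape[0]); P=lambda x:np.pad(x,((0,h-x.shape[0]),(0,0),(0,0)))
cv2.imwrite("pics/cc.png",np.hstack([P(a),P(b)])[:,:,::-1])
E
```

```text
handle [269 183  17  47 691] ((459.8653259277344, -295.5654296875), (20.170629501342773, 59.7440185546875), 11.613311767578125)
200 270 284 [ 0.4581 -0.2875  0.101 ]
215 269 284 [ 0.4615 -0.3066  0.101 ]
228 269 283 [ 0.4645 -0.3237  0.101 ]
front [ 0.4455 -0.2163  0.101 ]
butt [ 0.4666 -0.3274  0.101 ]
pinTop [ 0.4396 -0.183   0.088 ]
post [ 0.6046 -0.0654  0.055 ]
foot [array([ 0.4109, -0.2157]), array([ 0.4768, -0.2016]), array([ 0.5042, -0.3333]), array([ 0.4367, -0.3477])]
c [0.4996 0.1345 0.018 ]
c [0.6355 0.1686 0.018 ]
c [ 0.5638 -0.1456  0.018 ]
c [ 0.7139 -0.108   0.018 ]
pivot [0.5759 0.1128 0.054 ]
eye [0.6443 0.0346 0.045 ]
hook [0.6749 0.0054 0.045 ]
post [ 0.6135 -0.0436  0.055 ]
```

View pics/cc.png

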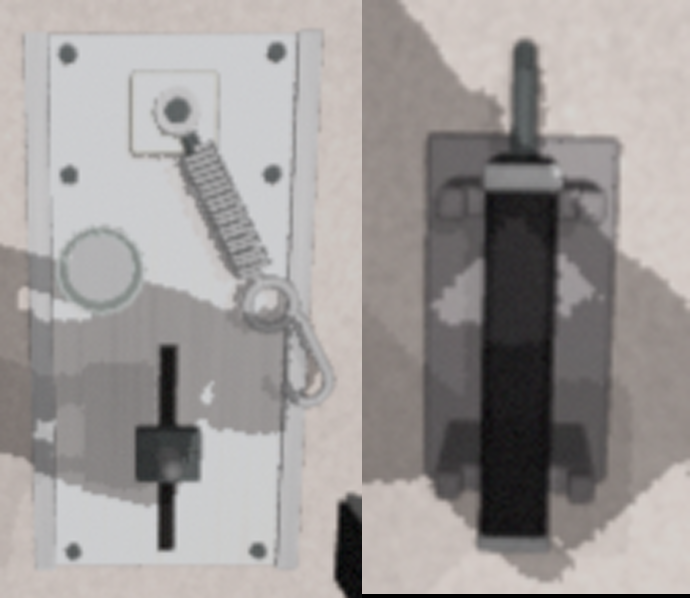

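The handle centre is about (.4563,-.2735) at yaw -79.5, which agrees with the rest foot. Next I grasp it, lift, carry it over the spring eye and look.

```bash
python3 - <<'E'
from h import *
robot.line_to([.4563,-.2735,.15],rate=.2) if False else robot.move_ptp([.4563,-.2735,.13],[180,0,100.6])
print(robot.line_to([.4563,-.2735,.069],rate=.1,max_force=10))
fingers.set_gripper(.015,60); o=robot.observe(); print(o["gripper_width"],o["gripper_force"],o["tool_pos"],o["time_s"])
if o["gripper_width"]>.018:
    robot.line_to([.4563,-.2735,.17],rate=.12)
    d=np.array([np.cos(np.radians(-76)),np.sin(np.radians(-76))])
    eye=np.array([.6415,.0325]); t=eye+.09*d
    robot.move_ptp([*t,.15],[180,0,104]); s=snap("wrist","w3"); s=snap("scene","s3");s=snap("top","t3")
    o=robot.observe();print(o["tool_pos"],o["gripper_width"],o["time_s"],o["wrist_force"])
E
```

```text
False
0.015434174580620392 10.198242436163127 [ 0.45846936 -0.27498466  0.07205663] 6.5417
```

```bash
python3 - <<'E'
from h import *
fingers.set_gripper(.0,60); o=robot.observe(); print(o["gripper_width"],o["gripper_force"],o["tool_pos"],o["tool_rot"],o["time_s"],o["wrist_force"])
a=snap("wrist","w3"); b=snap("scene","s3")
c=cv2.resize(b["frame"][120:220,190:330],(560,400),interpolation=cv2.INTER_CUBIC)
cv2.imwrite("pics/v3.png",np.vstack([a["frame"][60:260,:],c])[:,:,::-1])
E
```

```text
0.005901654883343337 53.29984651878476 [ 0.45881443 -0.27498006  0.07237931] [179.65477077   0.31152108 100.59120285] 6.9 [ 1.95297028  0.60529028 24.65608644]
```

View pics/v3.png

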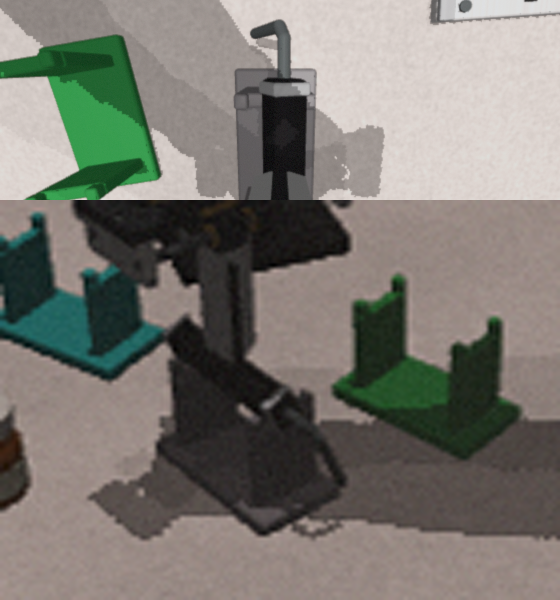

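The wrist crop shows the pin swung toward image left, about (255,30), so the handle rolled about its own axis during closing. I'll check heights from depth before doing anything.

```bash
python3 - <<'E'
from h import *
s=ld("w3");P=cloud(s);fr=s["frame"]
for v in (85,95,105,120,140,150,160,180,200,215,225,235,245):
    print(v,[(u,int(fr[v,u].max()),*np.round(P[v,u]*1000).astype(int)) for u in range(252,322,8)])
a=cv2.resize(fr[70:300,190:370],(720,920)[:2] if 0 else (470,600),interpolation=cv2.INTER_CUBIC); cv2.imwrite("pics/v4.png",np.clip(a[:,:,::-1].astype(int)*2,0,255))
E
```

```text
85 [(252, 216, np.int64(418), np.int64(-177), np.int64(1)), (260, 176, np.int64(428), np.int64(-181), np.int64(56)), (268, 64, np.int64(435), np.int64(-183), np.int64(77)), (276, 89, np.int64(440), np.int64(-183), np.int64(89)), (284, 80, np.int64(444), np.int64(-182), np.int64(89)), (292, 217, np.int64(451), np.int64(-170), np.int64(0)), (300, 222, np.int64(458), np.int64(-169), np.int64(0)), (308, 223, np.int64(464), np.int64(-168), np.int64(-1)), (316, 216, np.int64(471), np.int64(-166), np.int64(-1))]
95 [(252, 59, np.int64(423), np.int64(-188), np.int64(47)), (260, 53, np.int64(430), np.int64(-188), np.int64(59)), (268, 84, np.int64(435), np.int64(-188), np.int64(69)), (276, 102, np.int64(441), np.int64(-188), np.int64(89)), (284, 104, np.int64(445), np.int64(-188), np.int64(94)), (292, 221, np.int64(453), np.int64(-178), np.int64(0)), (300, 221, np.int64(459), np.int64(-177), np.int64(0)), (308, 218, np.int64(466), np.int64(-176), np.int64(0)), (316, 216, np.int64(473), np.int64(-174), np.int64(1))]
105 [(252, 172, np.int64(420), np.int64(-192), np.int64(1)), (260, 151, np.int6
[... 5000 characters left out ...]
t64(11)), (316, 144, np.int64(500), np.int64(-298), np.int64(0))]
245 [(252, 93, np.int64(443), np.int64(-269), np.int64(125)), (260, 93, np.int64(447), np.int64(-268), np.int64(125)), (268, 93, np.int64(451), np.int64(-267), np.int64(126)), (276, 17, np.int64(457), np.int64(-274), np.int64(105)), (284, 22, np.int64(462), np.int64(-274), np.int64(104)), (292, 92, np.int64(464), np.int64(-265), np.int64(126)), (300, 93, np.int64(468), np.int64(-264), np.int64(125)), (308, 108, np.int64(492), np.int64(-305), np.int64(12)), (316, 146, np.int64(502), np.int64(-309), np.int64(0))][ WARN:0@0.597] global loadsave.cpp:1063 imwrite_ Unsupported depth image for selected encoder is fallbacked to CV_8U.
```

View pics/v4.png

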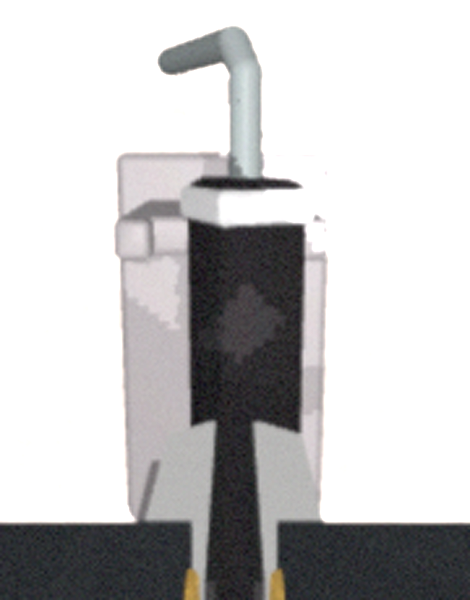

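The handle is rolled about 20–25° and squeezed off-centre. It is still in its rest, so I'll open, let it settle and measure again.

```bash
cat >> h.py <<'E'
def prof(s,rows,lo=.06,hi=.115,c=(230,340)):
    P=cloud(s)
    for v in rows:
        p=P[v,c[0]:c[1]]; k=np.where((p[:,2]>lo)&(p[:,2]<hi)&(s["frame"][v,c[0]:c[1]].max(1)<60))[0]
        if len(k): print(v,k[0]+c[0],k[-1]+c[0],np.round(p[k].mean(0)*1000,1),"L",np.round(p[k[:4]].mean(0)*1000,1),"R",np.round(p[k[-4:]].mean(0)*1000,1))
E
python3 - <<'E'
from h import *
fingers.set_gripper(.07); robot.wait(.3); o=robot.observe(); print(o["gripper_width"],o["tool_pos"],o["time_s"],o["wrist_force"])
s=snap("wrist","w5"); prof(s,(160,180,200,215,225,240)); prof(s,(75,85,95,100,110,120),.03,.1)
P=cloud(s); m=np.zeros(s["depth"].shape,bool); m[60:132,230:340]=1; m&=(P[...,2]>.025)&(P[...,2]<.11)
q=P[m]*1000; i=q[:,2].argsort()[:30]; print("pin low",q[i].mean(0),"frontmost",q[q[:,1].argsort()[-30:]].mean(0))
E
```

```text
0.06984675703987468 [ 0.456315   -0.27348516  0.06900755] 8.375 [-0.84284889  0.07228047 -0.36554095]
160 260 296 [ 446.3 -222.6  100.6] L [ 437.  -224.5   99.5] R [ 455.6 -221.    99.4]
180 260 295 [ 448.1 -234.   100.5] L [ 439.  -236.    98.8] R [ 457.3 -232.4  100. ]
200 260 294 [ 450.  -245.7  100.7] L [ 441.1 -247.6   99.6] R [ 459.  -244.   100.7]
215 260 295 [ 451.9 -254.7  100.6] L [ 442.6 -256.9   98.9] R [ 461.4 -253.1   99.8]
225 260 295 [ 453.1 -260.8  100.4] L [ 443.7 -263.1   98.8] R [ 462.7 -259.3   99.7]
240 261 339 [ 457.1 -269.7  100.7] L [ 445.9 -272.2   99.4] R [ 477.6 -265.3  102.1]
pin low [ 438.37132997 -181.18598152   82.90396878] frontmost [ 438.89646584 -180.54366952   83.36924596]
```

```bash
python3 - <<'E'
from h import *
robot.line_to([.4555,-.2735,.069],rate=.05)
for w,f in ((.03,10),(.024,10),(.02,10),(.015,15)):
    fingers.set_gripper(w,f); o=robot.observe(); print(w,o["gripper_width"],o["gripper_force"],o["tool_pos"],o["wrist_force"],o["time_s"])
s=snap("wrist","w6"); prof(s,(160,200,225))
E
```

```text
0.03 0.030276220897950568 0.0 [ 0.45549495 -0.27349619  0.06899113] [ 0.71748637 -0.76414062 -0.18215614] 9.45
0.024 0.02395737749805834 0.0 [ 0.45550745 -0.27350004  0.06900439] [ 0.32441499 -0.2310855   0.61400902] 9.7917
0.02 0.02148901172035153 10.000153183937073 [ 0.45542486 -0.27350549  0.06898665] [-0.8871174   0.85182199  0.63410505] 10.0167
0.015 0.020859352266606724 15.000650882720947 [ 0.45545695 -0.27349884  0.06901417] [-1.01892814 -0.47609864 -0.09375607] 10.2333
160 261 295 [ 445.5 -222.6  100.5] L [ 436.8 -224.4   99. ] R [ 454.1 -221.   100.7]
200 262 297 [ 450.6 -245.4  100.7] L [ 441.4 -247.5   99.1] R [ 460.  -243.9   99.5]
225 262 297 [ 453.5 -260.6  100.4] L [ 444.  -262.8   99. ] R [ 463.1 -259.4   98.6]
```

A gentle grip holds the handle flat, but the handle is soft. I'll use a moderate force, lift, and go above the eye.

```bash
python3 - <<'E'
from h import *
for f in (25,32):
    fingers.set_gripper(.01,f); o=robot.observe(); print(f,o["gripper_width"],o["gripper_force"],o["tool_pos"],o["wrist_force"],o["time_s"])
prof(snap("wrist","w7"),(200,225))
robot.line_to([.4555,-.2735,.16],rate=.12)
d=np.array([np.cos(np.radians(-76)),np.sin(np.radians(-76))])
eye=np.array([.6415,.0325]); t=eye+.09*d
robot.move_ptp([*t,.14],[180,0,104]); a=snap("wrist","w8"); b=snap("top","t8")
o=robot.observe();print(o["tool_pos"],o["gripper_width"],o["time_s"],o["wrist_force"],-cam(a)[0].T@cam(a)[1])
c=np.clip(cv2.resize(a["frame"][0:240,160:440],(700,600),interpolation=cv2.INTER_CUBIC)[:,:,::-1].astype(int)*1.3,0,255).astype(np.uint8); cv2.imwrite("pics/v8.png",c)
E
```

```text
25 0.020828228560573998 25.00131458044052 [ 0.45545759 -0.27349612  0.06898439] [-0.84993708  0.79120502  0.42289889] 10.5
32 0.01994230451468376 32.00175940990448 [ 0.455473   -0.2734975   0.06898322] [-2.0691986   0.93560582  0.38721438] 10.7167
200 262 297 [ 450.6 -245.4  100.7] L [ 441.4 -247.4   99.8] R [ 460.  -243.9   99.9]
225 262 297 [ 453.5 -260.6  100.4] L [ 444.1 -262.8   99.2] R [ 463.1 -259.3   98.9]
[ 0.66293825 -0.05637151  0.14046214] 0.020476624526553813 12.9333 [ 0.17807268  0.18288881 -2.36638379] [0.64621034 0.01168258 0.3499235 ]
```

View pics/v8.png

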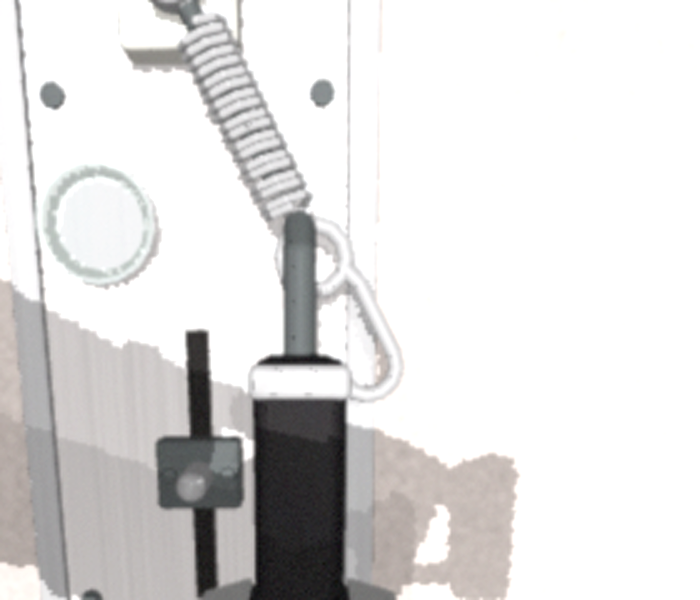

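The view is clear: eye centre at crop (316,257), rod/pin bend at (299,215), post top at (193,487).

```bash
python3 - <<'E'
from h import *
s=ld("w8"); f=lambda u,v,z:ray(s,160+u/2.5,v/2.5,z)
eye=f(316,257,.045);post=f(193,487,.055); print("eye",eye,"post",post,"block",f(200,472,.026))
P=cloud(s)
for v in (84,86,88,92,100,110,120,130):
    k=[(u,*np.round(P[v,u]*1000,1)) for u in (276,280,284)]; print(v,k)
# ring bright mask fit for eye
g=s["frame"].min(2); m=(P[...,2]>.036)&(P[...,2]<.052); m[:60]=0
vv,uu=np.where(m); sel=(abs(uu-286)<14)&(abs(vv-103)<14); q=P[vv[sel],uu[sel]]; print("ring pts",len(q),q.min(0),q.max(0))
t=ld("t8")
o=robot.observe(); w=np.radians(o["tool_rot"][2]+180); d=np.array([np.cos(w),np.sin(w)]); print("pin exp",o["tool_pos"][:2]-.09*d, o["tool_rot"], planner.ik([.70,-.105,.065],[180,0,104]) is not None)
# pivot from w8? plate edges from w1 corners
E
```

```text
eye [0.64746005 0.03493916 0.045     ] post [ 0.6220937  -0.05947703  0.055     ] block [ 0.62124077 -0.05941106  0.026     ]
84 [(276, np.float64(634.2), np.float64(48.5), np.float64(46.0)), (280, np.float64(640.7), np.float64(36.2), np.float64(151.9)), (284, np.float64(640.7), np.float64(54.5), np.float64(12.3))]
86 [(276, np.float64(638.6), np.float64(34.6), np.float64(151.8)), (280, np.float64(641.0), np.float64(35.0), np.float64(153.2)), (284, np.float64(643.3), np.float64(35.9), np.float64(150.5))]
88 [(276, np.float64(638.9), np.float64(33.4), np.float64(152.7)), (280, np.float64(641.3), np.float64(33.8), np.float64(153.9)), (284, np.float64(643.5), np.float64(34.6), np.float64(151.8))]
92 [(276, np.float64(639.6), np.float64(30.9), np.float64(155.3)), (280, np.float64(641.9), np.float64(31.4), np.float64(156.7)), (284, np.float64(644.1), np.float64(32.1), np.float64(155.3))]
100 [(276, np.float64(640.8), np.float64(26.2), np.float64(160.2)), (280, np.float64(643.0), np.float64(26.7), np.float64(160.5)), (284, np.float64(645.3), np.float64(27.4), np.float64(158.7))]
110 [(276, np.float64(642.1), np.float64(20.8), np.float64(159.6)), (280, np.float64(644.4), np.float64(21.3), np.float64(161.5)), (284, np.float64(646.6), np.float64(22.0), np.float64(159.5))]
120 [(276, np.float64(643.4), np.float64(15.4), np.float64(158.9)), (280, np.float64(645.7), np.float64(15.9), np.float64(162.1)), (284, np.float64(648.0), np.float64(16.5), np.float64(159.5))]
130 [(276, np.float64(644.8), np.float64(9.8), np.float64(160.5)), (280, np.float64(647.1), np.float64(10.4), np.float64(160.1)), (284, np.float64(649.4), np.float64(11.0), np.float64(160.6))]
ring pts 208 [0.64523301 0.02350786 0.04283565] [0.66096934 0.04758027 0.05033292]
pin exp [0.64132984 0.03099597] [1.79975177e+02 1.86329537e-02 1.03892061e+02] True
```

```bash
python3 - <<'E'
from h import *
o=robot.observe(); p=o["tool_pos"]; x,y=p[0]+.0052,p[1]+.003
robot.line_to([x,y,.105],rate=.1); robot.wait(.15); f0=robot.observe()["wrist_force"]
hit=robot.line_to([x,y,.066],rate=.05,max_force=5); o=robot.observe(); print(hit,o["tool_pos"],o["wrist_force"]-f0,o["time_s"])
s=snap("wrist","w9")
if not hit:
    piv=np.array([.576,.1128]); u=np.array([.0715,-.078]); u/=np.linalg.norm(u)
    for k in (.008,.016):
        robot.line_to([x+u[0]*k,y+u[1]*k,.066],rate=.05); robot.wait(.1); o=robot.observe(); print(k,o["tool_pos"],o["wrist_force"]-f0,(o["wrist_force"]-f0)[:2]@u)
    s=snap("wrist","w10")
    c=cv2.resize(s["frame"][0:240,160:440],(700,600),interpolation=cv2.INTER_CUBIC)[:,:,::-1]; cv2.imwrite("pics/v10.png",c)
print(robot.observe()["time_s"])
E
```

```text
False [ 0.66833688 -0.05339532  0.06639056] [-0.32326592 -0.65376813  0.86695945] 14.5167
0.008 [ 0.67338685 -0.05919735  0.06579143] [-2.09253469  1.01321188 -0.67914854] -2.1608705616495847
0.016 [ 0.6788223  -0.06510544  0.06579575] [-2.03934469  1.89286894 -2.22223866] -2.773371607851477
15.4333
```

The spring is engaged (about 2.8 N at roughly 11 mm stretch). Now I'll stretch it to the insertion length at 0.3 rad and look at hook against post.

```bash
cat >> h.py <<'E'
PIV=np.array([.576,.1128]); AX=-75.0
def unit(a): a=np.radians(a); return np.array([np.cos(a),np.sin(a)])
D=unit(-76.1)
def pin_to(r,off,z=.066,rate=.06,**k):  # pin at distance r from pivot, off degrees toward +y from plate axis
    t=PIV+r*unit(AX+off)+.09*D
    h=robot.line_to([*t,z],rate=rate,**k); o=robot.observe(); p=o["tool_pos"][:2]-.09*D-PIV
    print("r %.4f off %.2f F"%(np.hypot(*p),np.degrees(np.arctan2(p[1],p[0]))-AX),np.round(o["wrist_force"],2),"rot",np.round(o["tool_rot"],1),"t",o["time_s"],h); return h
E
python3 - <<'E'
from h import *
pin_to(.140,23); pin_to(.157,17); robot.wait(.2); s=snap("wrist","w11")
c=cv2.resize(s["frame"][0:240,160:440],(700,600),interpolation=cv2.INTER_CUBIC)[:,:,::-1]; cv2.imwrite("pics/v11.png",np.clip(c.astype(int)*1.2,0,255).astype(np.uint8))
E
```

```text
r 0.1399 off 22.91 F [-3.32  4.74 -4.65] rot [-180.   -0.  104.] t 15.925 False
r 0.1563 off 16.96 F [-4.54  6.37 -5.35] rot [-1.799e+02 -1.000e-01  1.040e+02] t 16.4583 False
```

View pics/v11.png

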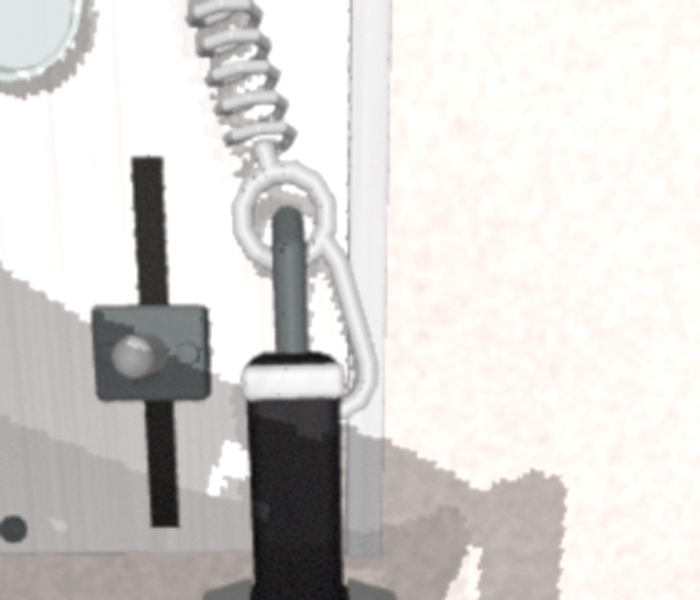

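The pin sits in the eye, with the ring centre at crop (284,214), the post top at (133,357), the block centre at (151,353) and the hook end under the handle at about (340,405).

```bash
python3 - <<'E'
from h import *
s=ld("w11"); f=lambda u,v,z:ray(s,160+u/2.5,v/2.5,z)
eye=f(284,214,.045)[:2];post=f(133,357,.055)[:2];blk=f(151,353,.026)[:2];hook=f(360,398,.045)[:2]
e1=f(148,158,.012)[:2];e2=f(165,526,.012)[:2]
print("eye",eye,"post",post,"blk",blk,"slot dir",np.degrees(np.arctan2(*(e2-e1)[::-1])),"slot",e1,e2)
for n,q in(("eye",eye),("post",post),("blk",blk)):
    w=q-PIV; print(n,np.hypot(*w),np.degrees(np.arctan2(w[1],w[0]))-AX)
P=cloud(s); q=P[143-3:143+4,213-5:213+6].reshape(-1,3); print("post depth",q[q[:,2]>.045].mean(0), q[:,2].max())
# slot centreline
m=(P[...,2]<.02)&(s["frame"].max(2)<60); 
t=ld("t8"); R,_=cam(s); print("cam",-R.T@cam(s)[1])
o=robot.observe(); print("pin exp",o["tool_pos"][:2]-.09*D)
E
```

```text
eye [ 0.65300795 -0.01269343] post [ 0.62168556 -0.06029548] blk [ 0.62137925 -0.06046064] slot dir -75.78028413784416 slot [ 0.60623604 -0.00318645] [ 0.63550472 -0.11868801]
eye 0.14723730695104223 16.53499720909815
post 0.17902294399628804 -0.21492641779211397
blk 0.17910478788272358 -0.32315234263700177
post depth [ 0.62199503 -0.06026831  0.05696878] 0.27535797517157
cam [ 0.66386897 -0.03942237  0.27535798]
pin exp [ 0.6587411  -0.01957385]
```

D ≈ 0.179 in every view, so the eye needs to be at about 0.152 and is at 0.147. I'll stretch 5 mm more, swing in, and stop on contact.

```bash
python3 - <<'E'
from h import *
pin_to(.162,16.5)
ok=True
for a in (11,6):
    if pin_to(.162,a,max_force=5): ok=False;break
if ok:
    robot.wait(.1)
    for a in (3,.5,-1,-2.5):
        if pin_to(.162,a,rate=.03,max_force=3): break
s=snap("wrist","w12")
E
```

```text
r 0.1612 off 16.48 F [-4.57  6.78 -6.86] rot [-1.799e+02 -1.000e-01  1.040e+02] t 16.9583 False
r 0.1611 off 10.94 F [-3.75  7.36 -5.67] rot [-1.799e+02 -1.000e-01  1.040e+02] t 17.3667 False
r 0.1611 off 5.95 F [-3.06  8.09 -6.35] rot [-1.80e+02 -1.00e-01  1.04e+02] t 17.75 False
r 0.1610 off 2.99 F [-2.3   7.01 -6.56] rot [-1.80e+02 -1.00e-01  1.04e+02] t 18.2833 False
r 0.1610 off 0.49 F [-2.52  8.03 -5.29] rot [-1.80e+02 -1.00e-01  1.04e+02] t 18.6667 False
r 0.1610 off -1.01 F [-2.37  7.1  -4.85] rot [-1.80e+02 -1.00e-01  1.04e+02] t 18.9583 False
r 0.1610 off -2.45 F [-0.7   8.46 -6.47] rot [ 1.80e+02 -1.00e-01  1.04e+02] t 19.25 False
```

```bash
cat >> h.py <<'E'
def eye_meas(s,r0,off0,rmax=.0165):
    P=cloud(s); e=PIV+r0*unit(AX+off0)
    for _ in range(6):
        m=(abs(P[...,2]-.046)<.006)&(np.hypot(P[...,0]-e[0],P[...,1]-e[1])<rmax)&(s["frame"].min(2)>70)
        q=P[m][:,:2]
        A=np.c_[2*q,np.ones(len(q))]; 
        sol=np.linalg.lstsq(A,(q**2).sum(1),rcond=None)[0]; e=sol[:2]
    R=np.sqrt(sol[2]+e@e); w=e-PIV; print("eye r %.4f off %.2f ringR %.4f n %d"%(np.hypot(*w),np.degrees(np.arctan2(w[1],w[0]))-AX,R,len(q)))
def shank(s):
    P=cloud(s); w=P[...,:2]-PIV; a=w@unit(AX); b=w@unit(AX+90)
    m=(abs(P[...,2]-.046)<.006)&(s["frame"].min(2)>70)
    for lo in np.arange(.135,.225,.006):
        k=m&(a>lo)&(a<lo+.006)&(abs(b)<.03)
        if k.sum(): print("%.3f"%lo,np.round(np.percentile(b[k]*1000,[2,50,98]),1),k.sum())
E
python3 - <<'E'
from h import *
eye_meas(ld("w11"),.147,16.5); s=ld("w12"); eye_meas(s,.152,-1.5); shank(s)
E
```

```text
eye r 0.1480 off 16.49 ringR 0.0122 n 905
eye r 0.1534 off -1.30 ringR 0.0123 n 894
0.135 [-9.8 -3.1  3.8] 119
0.141 [-15.4  -3.9   7.7] 267
0.147 [-17.8   3.9  10.4] 170
0.153 [-17.8  -3.4  10.5] 162
0.159 [-16.    2.    8.4] 175
0.165 [-10.5   5.5   9.9] 98
0.171 [0.3 6.2 9.9] 86
0.177 [1.5 5.5 9.1] 82
0.183 [-0.3  6.2  9.1] 73
0.189 [4.1 7.5 9.2] 44
0.195 [9.1 9.1 9.2] 6
0.201 [7.6 7.6 7.6] 1
```

Eye r is 0.153 and the shank lies against the post, so the post is in the mouth. Easing back.

```bash
python3 - <<'E'
from h import *
for r,a in ((.154,-2.2),(.148,-2),(.143,-1.6),(.140,-1.2),(.137,-.8),(.134,-.5)):
    pin_to(r,a,rate=.03,max_force=9); robot.wait(.05)
s=snap("wrist","w13"); eye_meas(s,.132,-.5); shank(s)
E
```

```text
r 0.1531 off -2.12 F [-1.48  6.38 -6.05] rot [ 1.80e+02 -1.00e-01  1.04e+02] t 19.7167 False
r 0.1472 off -1.91 F [-1.49  5.42 -4.31] rot [180.  -0. 104.] t 20.1167 False
r 0.1423 off -1.50 F [-1.09  4.99 -5.16] rot [180.  -0. 104.] t 20.4833 False
r 0.1396 off -1.08 F [-0.78  4.03 -5.29] rot [180.   0. 104.] t 20.7917 False
r 0.1374 off -0.69 F [ 0.03  0.22 -1.46] rot [1.80e+02 1.00e-01 1.04e+02] t 21.1 False
r 0.1340 off -0.48 F [-0.05  0.03 -2.09] rot [180.   0. 104.] t 21.4 False
eye r 0.1320 off -0.47 ringR 0.0123 n 881
0.135 [-14.5  -6.6  12. ] 174
0.141 [-10.9   6.3  11.4] 128
0.147 [ 7.   9.2 12. ] 73
0.153 [ 7.   9.1 12. ] 70
0.159 [ 6.9  9.7 12. ] 63
0.165 [10.5 11.6 12. ] 6
```

The post has the load (force is about 0, eye at 0.132). Lifting the pin out.

```bash
python3 - <<'E'
from h import *
h=pin_to(.1345,-.47,z=.085,rate=.04,max_force=4)
if not h: h=pin_to(.1345,-.47,z=.11,rate=.05,max_force=4)
if not h: pin_to(.1345,-.47,z=.17,rate=.12)
s=snap("wrist","w14"); eye_meas(s,.132,-.5); 
prof(s,(150,170,190,210),.12,.22)
P=cloud(s)
for v in (95,100,110,120,130): print(v,np.round(P[v,280]*1000,1))
E
```

```text
r 0.1345 off -0.49 F [ 0.13 -0.06 -1.71] rot [180.  -0. 104.] t 22.125 False
r 0.1345 off -0.51 F [ 0.9   0.04 -2.92] rot [-180.   -0.  104.] t 22.775 False
r 0.1344 off -0.61 F [-0.64  0.03 -2.58] rot [-179.9   -0.   104. ] t 23.425 False
eye r 0.1329 off -0.38 ringR 0.0125 n 270
170 262 297 [620.3 -60.  199.5] L [611.3 -62.4 198.5] R [629.4 -57.9 198. ]
190 262 296 [622.8 -71.4 199.9] L [614.  -73.9 198.4] R [631.7 -69.3 199.7]
210 262 296 [625.8 -83.1 200.2] L [616.8 -85.6 199.3] R [634.8 -81.1 199.3]
95 [610.4 -19.1 187.7]
100 [611.1 -21.9 189.1]
110 [612.4 -27.3 190.2]
120 [613.8 -32.7 189.5]
130 [615.2 -38.2 190.1]
```

The spring still hangs with its eye at 0.132. Returning the puller.

```bash
python3 - <<'E'
from h import *
robot.move_ptp([.4555,-.2735,.17],[180,0,100.6]); robot.line_to([.4555,-.2735,.085],rate=.1); robot.wait(.1)
h=robot.line_to([.4555,-.2735,.0685],rate=.03,max_force=6); o=robot.observe(); print(h,o["tool_pos"],o["wrist_force"],o["time_s"])
s=snap("wrist","w15"); prof(s,(160,200,225))
if o["tool_pos"][2]<.074:
    fingers.set_gripper(.035); fingers.set_gripper(.08); robot.wait(.2); s=snap("wrist","w16"); prof(s,(160,200,225))
    robot.line_to([.4555,-.2735,.17],rate=.15)
    robot.move_ptp([.456,-.27,.27],[180,0,102]); b=snap("wrist","w17"); prof(b,(150,170,190,205)); prof(ld("w2"),(150,170,190,205))
    t=snap("top","t17"); print(robot.observe()["time_s"],robot.observe()["gripper_width"])
    d=np.abs(t["frame"].astype(int)-ld("t0")["frame"]).max(2)>45; n,l,st,c=cv2.connectedComponentsWithStats(d.astype(np.uint8)); print(st[1:][st[1:,4]>15])
E
```

```text
True [ 0.45528558 -0.27343085  0.06887958] [-0.38609528  1.26419261  4.54155577] 26.0667
160 261 295 [ 445.3 -222.6  100.5] L [ 436.6 -224.4   98.6] R [ 454.  -221.   100.3]
200 262 297 [ 450.5 -245.4  100.3] L [ 441.2 -247.3   99.5] R [ 459.9 -244.    99. ]
225 262 297 [ 453.4 -260.5  100.4] L [ 443.9 -262.4   99.9] R [ 462.9 -259.3   98.7]
200 262 297 [ 450.2 -245.   100.8] L [ 440.9 -247.1   99.3] R [ 459.5 -243.5   99.7]
225 262 297 [ 453.  -260.2  100.3] L [ 443.6 -262.5   98.8] R [ 462.6 -258.9   98.6]
150 271 287 [ 446.9 -227.2  100.7] L [ 439.2 -228.9   99.5] R [ 454.5 -225.6  100.7]
170 271 286 [ 451.3 -250.9  100.5] L [ 444.1 -252.5  100.1] R [ 458.4 -249.4  100.1]
190 270 286 [ 455.8 -275.3  100.3] L [ 448.  -277.1   99.6] R [ 463.7 -273.6  100.3]
205 270 286 [ 459.8 -294.   100.5] L [ 451.8 -295.9   99.8] R [ 467.8 -292.3  100.4]
150 270 287 [ 447.1 -226.8  100.3] L [ 438.8 -228.7   99.4] R [ 455.4 -225.1   99.4]
170 270 286 [ 451.5 -250.5  100.7] L [ 443.8 -252.2  100.3] R [ 459.3 -248.9  100.4]
190 269 285 [ 455.5 -275.1  100.4] L [ 447.6 -276.9   99.9] R [ 463.4 -273.4  100.5]
205 269 285 [ 459.5 -293.9  100.6] L [ 451.5 -295.8   99.8] R [ 467.4 -292.   101.1]
29.075 0.08066538808418905
[[  254   131    19    12    84]
 [  285   131   234   289 30071]
 [  225   144    36    33   460]
 [  391   146     6     7    18]
 [  284   151    12    11    42]
 [  266   160    13     9    39]
 [  354   275     8    13    36]
 [  360   279    13    21    77]
 [   37   311   197   109 10217]
 [  305   368    11    16    42]
 [    0   370    39    50  1060]
 [  274   373     9    11    23]
 [  237   375     6     6    16]
 [  281   380    38    40   696]
 [  238   402    10    18    50]]
```

```bash
python3 - <<'E'
from h import *
robot.move_ptp([.60,-.05,.25],[180,0,104]); robot.wait(.3); s=snap("wrist","w18"); eye_meas(s,.132,0); shank(s); print(robot.observe()["time_s"])
P=cloud(s); w=P[...,:2]-PIV; k=(abs(P[...,2]-.046)<.007)&(abs(w@unit(AX+90))<.02); print("hook far end r",np.percentile((w@unit(AX))[k],99.5))
E
```

```text
eye r 0.1315 off -0.38 ringR 0.0123 n 267
0.135 [-13.4   3.1  11.6] 54
0.141 [-9.5  1.1 11.4] 61
0.147 [ 7.6 10.2 11.7] 19
0.153 [ 7.6 10.2 11.7] 17
0.159 [ 7.6  8.9 11.7] 19
0.165 [ 7.6  9.6 11.7] 16
0.171 [-14.   -2.6  11.6] 62
0.177 [-14.1  -6.7  11.6] 46
0.183 [-11.4  -1.3   8.9] 54
0.189 [-5.9 -0.6  2. ] 5
30.45
hook far end r 0.1879702748743994
```

The hook wraps the post (lip on the -y side, bend beyond it) and the spring is stretched about 26 mm and holding.

```bash
python3 -c "
from plant import robot; print(robot.close_job())"
```

```text
the job is handed in; nothing more can be done
None
```

The spring is hung on the anchor post and holds by itself at about 26 mm stretch, the puller is back in its rest and released, and the job was handed in at about 30 s; my first grip rolled the puller in its rest, so I released and re-gripped it more gently, and I made no separate measurement of the bystanders.

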